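# Take the blown cartridge fuse out of its spring clips and lay it in the fuse tray

## Robot

A 6-joint arm with a two-finger parallel gripper is mounted at the origin on a cart in front of the work surface, level with it; the furniture and walls round the work are solid. World frame = base frame: x ahead of the robot, y to its left, z up, the work surface at z = 0. Lengths are in m, angles in rad, forces in N, time in s.
With the tool pointing down it reaches from about 0.35 to 0.85 m from the base axis. Payload 8.1 kg.
Tool frame: the origin (TCP) lies between the finger pads; the fingertips stand 8 mm ahead of it and the grasp point (between the pads) lies 11 mm behind it; z points along the fingers, y is the line along which they close (so a half turn about z gives the same grasp; the last joint's range is limited). The gripper opens to 93 mm and grips with 3 to 60 N. Pads are 15 mm wide; open, the fingers measure 128 mm over their backs; the gripper's body (75 mm by 188 mm) begins 65 mm behind the grasp point.
Start: joints at [1.066, 0.13, 1.488, -0, 1.523, -0.085], TCP at [0.245, 0.548, 0.227] pointing down, gripper open.
Joint ranges: [-2.96, 2.96], [-0.89, 2.26], [0.02, 2.5], [-1.34, 4.48], [0, 2.73], [-2.66, 2.66]. Speed limits (rad/s): [2.39, 2.39, 2.79, 3.14, 3.14, 3.14].

## Interface

Orientations are given as a unit quaternion [x, y, z, w].
In Python, from workcell import bot, cams, job, outline_of gives the robot as it stands.
- The arm moves only by the shell command python3 -m crank 'ROWS' [FORCE]. ROWS is JSON, a list of rows, each an object with "claw": the finger opening in m, from 0 to 0.093; "delta_pos": the shift along the world's x, y, z in m, a list of three; "twist": the turn, a rotation vector about the world's x, y, z in degrees, a list of three. A call has 1 to 12 rows; each row shifts and turns the commanded pose from where the row before left it; what a row does not reach is not made up. A row lasts 1/12 s, in which the tool goes at most 41.7 mm and 7.16 degrees, less where a joint would pass 70% of its speed; a pose out of reach is approached as far as the arm can. A call is refused whole if a number of a shift passes 0.0417 or a number of a turn 7.16, either way. A call with a gripper value outside its range is refused whole. The fingers move at their own pace and stop on an object; FORCE is the grip in N (left out, the last holds). Time passes only in rows, so rows that do not move let the fingers close. It gives the time, the measured TCP pose, the force, the opening and the grip force at its end, in the units of the state.
- bot.read_state(): the state, without advancing time (a new reading comes with each control period).
- cams.read_camera(name): name is "scene" or "top" or "wrist"; returns the picture (384x512x3 uint8, blue, green, red); there is no depth.
- cams.calibration(name): a dict with "mtx" (3x3 intrinsics, pixels), "k1" (the pictures are not rectified: a ray, as slopes to the right and down, at radius r is drawn at 1 + k1 r^2 times it, then the intrinsics apply), "extrinsics" (4x4, takes a point from camera to world coordinates). Camera axes: x right, y up, looking along -z (the intrinsics and any distortion apply to the point x, -y, -z); pixel columns grow to the right and rows downward; lengths in m; the calibration is good to about 2 mm. A picture is of the moment at which its call begins: read the wrist's pose just before it. calibration takes no time and is no camera call; for the wrist camera it gives the pose at the moment of the call.
- job.sign_off(): hands the job in; it is judged then, once.
Trained networks look in the newest picture that a camera, given by its name, has taken for a name from the list of things; names that differ only in an ending like _2 or _b are one class to them, and where a whole thing is asked for, a point or a joint stands for the part that bears it (a point fixed in the world has none). Each returns a list of dicts, best first, with "p" (0 to 1); they miss things now and then, are a little off and sometimes report something else, mostly with a low value. They report only what shows in the picture. A call takes as long as a camera call. They do not tell look-alikes from the thing itself.
- outline_of(camera, name): "region" (384x512 bool, what is visible of it) and "bbox" ([left, top, right, bottom] in pixels, round what is visible of it).
The state is a dict: "t": time; "joint_pos": joint angles; "qvel": joint speeds; "joint_torque": joint torques, N m; "ee_pos": TCP position; "eef_rot": TCP orientation; "wrist_force": force on the tool from outside, world axes, zero at the start; "wrist_torque": the same for the moment, N m; "gripper_width": finger opening in m; "finger_force": force on a finger pad.
Only numpy, scipy, OpenCV 4.12 (cv2) and the standard library are available. Lean on these libraries where they do the work, as an engineer would, in place of code of your own. Each camera call takes 0.05 s, during which the arm holds its last target. There are 200 camera calls.

## Task

Take the blown fuse (red band) out of the two-pole fuse block, working it out of its spring clips one end at a time: free one end while the other is still held in its clip, then free the other. Lay it gently, not dropped, in the empty lane of the blue fuse tray, centred and lying home in both V saddles, and let go. Leave the good fuse in its clips, and the spare fuse and the things around as they are.

Things in the scene. Friction and masses are not known exactly. Their poses are not given: they have to be found in the camera images.
- fuse_block: Black two-pole fuse block screwed to the desk, 204 x 156 mm, base 14 mm thick. Origin: centre of its underside; x along the fuses, y across the poles (37 mm to either side), z up. Each pole has two sprung brass C clips, open at the top, 14 mm wide, at x = -59 and +59 mm; between them is free space above the base; a rib 26 mm high parts the poles. A seated fuse's axis is at z = 46 mm, the clips' flared tips at 63 mm.
- blown_fuse_center (a point): Centre, on the axis, of the blown fuse: a level cylinder 140 mm long, its x axis along it; white body 25 mm across (51 mm either way from the centre), red band round the middle, copper end caps 27 mm across and 19 mm long. 0.14 to 0.21 kg. It starts in one pole of the block, either one; its two clips grip the end caps.
- blown_fuse_end_a (a point): Point on the blown fuse's axis in its cap at +x, where the clip holds it, 59 mm from the centre. A small red pin stands 7 mm out of this end. A clip gives way upward only: it resists with some 11 to 18 N and lets go once the cap has risen about 10 mm. A freed end that is let go rests on top of its closed clip, some 20 mm above its seat.
- blown_fuse_end_b (a point): The same point in the cap at -x, 59 mm from the centre.
- good_fuse_center (a point): Centre of the good fuse in the block's other pole, 74 mm beside the blown one: same size, green band. It stays in its clips.
- spare_fuse_center (a point): Centre of the spare fuse, same size, green band, lying in the tray's other lane, 76 mm beside the empty one. It stays there.
- fuse_tray: Blue open tray fixed to the desk, 196 x 164 mm, rim 12 mm high, floor 3 mm thick. Origin: centre of its underside; x along its two lanes, y across them (38 mm to either side), z up. Each lane has two V saddles, 10 mm thick, at x = -60 and +60 mm, their sides sloping at 45 degrees up to a height of about 29 mm; between them the lane is open.
- free_lane (a point): Middle of the empty lane (at tray y = +38 mm), 33 mm above the desk: where the centre of a fuse lies when it rests home in both saddles, its axis along the tray's x, either way round.
- driver: Bystander: screwdriver with a grey handle, 148 mm long, lying on the desk beyond the work.
- terminal_strip: Bystander: white terminal strip, 17 x 50 x 15 mm, lying on the desk.
- tape_roll: Bystander: roll of blue tape, 67 mm across, 19 mm high, lying flat.
Things that resemble listed ones, but are neither listed nor needed, are in the scene too. Leave any purple look-alike of the part that bears good_fuse_center alone.

How it is judged:
On the way:
1. over the fuse block, one end of the blown fuse is out of its clip (over 12 mm up) while the other end is still in its own (within 5 mm of its seat) (horizontal distance between blown_fuse_center and fuse_block below 0.055 m and ((z of blown_fuse_end_a in the frame of fuse_block above 0.058 m and z of blown_fuse_end_b in the frame of fuse_block below 0.051 m) or (z of blown_fuse_end_b in the frame of fuse_block above 0.058 m and z of blown_fuse_end_a in the frame of fuse_block below 0.051 m))), for 0.4 s.
At the end, for the whole second after the job is handed in: the blown fuse lies still in both saddles of the empty lane: within 12 mm of its middle lengthways, 5 mm sideways, 4 mm in height, 3.4 degrees of its direction; the good fuse is seated in its clips and the spare in its lane (x of blown_fuse_center in the frame of free_lane between -0.012 and 0.012 m and y of blown_fuse_center in the frame of free_lane between -0.005 and 0.005 m and z of blown_fuse_center in the frame of free_lane between -0.004 and 0.004 m and angle between the x axis of blown_fuse_center and the x axis of free_lane, either way round below 0.06 rad and linear speed of blown_fuse below 0.02 m/s and z of good_fuse_center in the frame of fuse_block below 0.05 m and distance of good_fuse_center from where it was at the start of the episode below 0.008 m and distance of spare_fuse_center from where it was at the start of the episode below 0.012 m); the robot touches nothing.
It fails at once if the good fuse shifts by over 8 mm (distance of good_fuse_center from where it was at the start of the episode above 0.008 m).
It fails at once if the spare fuse shifts by over 12 mm (distance of spare_fuse_center from where it was at the start of the episode above 0.012 m).
It fails at once if the screwdriver, terminal strip or tape roll shifts by over 30 mm (distance of any of driver, terminal_strip, tape_roll from where it was at the start of the episode above 0.03 m).
It fails at once if the fuse comes down on the tray faster than 0.5 m/s (dropped) (distance between blown_fuse_center and free_lane below 0.03 m and linear speed of blown_fuse above 0.5 m/s).
It also fails if it takes over 48 s, if anything falls off the work surface, if the arm or the gripper's body presses on something with over 40 N, if the wrist force passes 120 N, or if a joint passes its speed limit or range.

## Working session

There is one attempt and no reset: what is moved stays moved. The work goes in short steps, Python scripts to look and compute and a shell command to move; the robot and the scene stay as the last step left them, time stands still between calls to the robot, and variables do not carry over. Pictures are saved under pics/ and viewed, at most 11 in all, crops included, and the job is handed in when it is done.

```bash
mkdir -p pics
cat > h.py <<'E'
import numpy as np, cv2
from workcell import bot,cams,job,outline_of
def ray(c,u,v):
    K=np.array(c["mtx"]);k=c["k1"];E=np.array(c["extrinsics"])
    p=np.array([(u-K[0,2])/K[0,0],(v-K[1,2])/K[1,1]]);q=p.copy()
    for _ in range(20): q=p/(1+k*(q@q))
    d=E[:3,:3]@np.array([q[0],-q[1],-1]);return E[:3,3],d
def at_z(c,u,v,z):
    o,d=ray(c,u,v);return o+d*(z-o[2])/d[2]
def proj(c,P):
    K=np.array(c["mtx"]);k=c["k1"];E=np.array(c["extrinsics"])
    x=E[:3,:3].T@(np.array(P)-E[:3,3]);q=np.array([x[0],-x[1]])/-x[2];q=q*(1+k*(q@q))
    return K[:2,:2]@q+K[:2,2]
E
python3 - <<'E'
from h import *
for n in("scene","top"):
    im=cams.read_camera(n);cv2.imwrite(f"pics/{n}0.png",im)
    print(n,np.round(cams.calibration(n)["extrinsics"],3).tolist())
    for t in("blown_fuse_center","fuse_block","fuse_tray","good_fuse_center","driver"):
        print(t,[(round(d["p"],2),d["bbox"]) for d in outline_of(n,t)])
print(bot.read_state())
E
```

```text
scene [[0.647, 0.495, -0.58, -0.048], [-0.762, 0.422, -0.491, -0.505], [0.002, 0.76, 0.65, 0.756], [0.0, 0.0, 0.0, 1.0]]
blown_fuse_center [(0.56, [181.9, 157.7, 226.8, 190.9])]
fuse_block [(0.79, [168.7, 160.8, 264.5, 229.2]), (0.64, [283.5, 226.4, 324.1, 268.0])]
fuse_tray [(0.63, [241.3, 209.9, 339.4, 292.1]), (0.19, [170.5, 160.0, 260.1, 227.0])]
good_fuse_center [(0.82, [202.0, 170.2, 247.1, 206.7]), (0.79, [134.0, 224.3, 191.4, 257.4])]
driver [(0.54, [314.6, 179.1, 327.1, 197.7])]
top [[0.02, 0.983, -0.182, 0.4], [-0.999, 0.014, -0.033, 0.001], [-0.03, 0.182, 0.983, 0.946], [0.0, 0.0, 0.0, 1.0]]
blown_fuse_center []
fuse_block [(0.78, [175.0, 170.4, 242.8, 253.9])]
fuse_tray []
good_fuse_center [(0.77, [209.3, 270.3, 234.0, 328.0]), (0.6, [218.4, 180.5, 233.3, 239.2])]
driver [(0.53, [258.9, 110.8, 311.9, 140.7])]
{'t': 0.6, 'joint_pos': array([ 1.06559162e+00,  1.30412420e-01,  1.48819571e+00,  1.73925062e-05,
        1.52297693e+00, -8.53797794e-02]), 'qvel': array([-0.0015755 ,  0.00084002, -0.00043449, -0.00151502,  0.00051691,
       -0.0005178 ]), 'joint_torque': array([-7.66957073e-04, -5.59419858e+01, -4.91793931e+01,  7.67111010e-02,
        2.34989956e-02, -5.69195959e-05]), 'ee_pos': array([0.24452991, 0.54792536, 0.22663015]), 'eef_rot': array([ 2.08374695e-01,  9.78049072e-01,  6.15935590e-06, -7.20570487e-06]), 'wrist_force': array([-0.76933621,  0.77945167,  0.74473554]), 'wrist_torque': array([-0.00538349, -0.05306261, -0.04057604]), 'finger_force': 0.0, 'gripper_width': 0.09293759065784905}
```

View pics/top0.png

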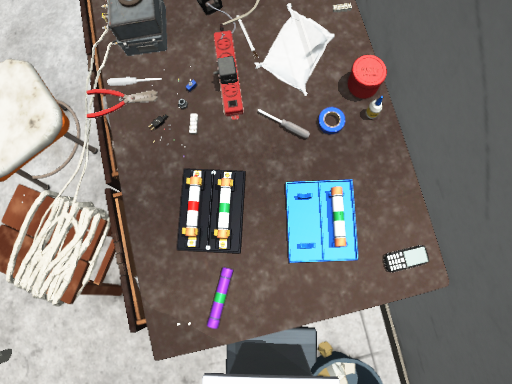

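View pics/scene0.png

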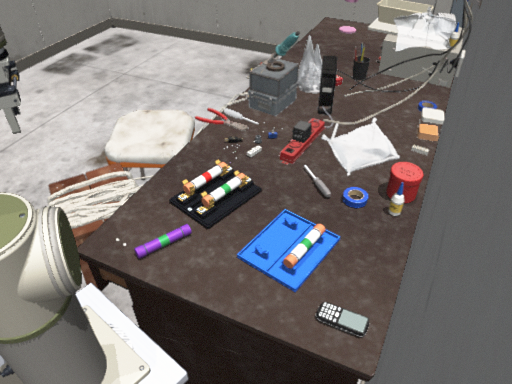

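The top view shows the blown fuse in the left pole (red band near 193,206) and the good fuse at (224,209). The tray is centred at (321,221), with its empty lane on the left near (305,221). The scene view agrees, and the purple look-alike is at (220,297).

Run:
```python
from h import *
c=cams.calibration("top")
for n,u,v,z in [("red",193,206,.055),("capfar",194,174,.055),("capnear",193,240,.055),("good",224,209,.055),("lane",305,221,.02),("spare",338.5,216,.04),("trayTL",286,182,.012),("trayTR",353,179,.012),("trayBL",290,263,.012),("trayBR",357,260,.012)]:
    print(n,at_z(c,u,v,z).round(4))
w=cams.calibration("wrist");T=np.array(w["extrinsics"]);s=bot.read_state()
from scipy.spatial.transform import Rotation as R
r=R.from_quat(s["eef_rot"]).as_matrix();print(r.round(3));print("cam in tool",(r.T@(T[:3,3]-s["ee_pos"])).round(3));print((r.T@T[:3,:3]).round(3),w["mtx"])
```

```text
red [0.5422 0.1887 0.055 ]
capfar [0.6191 0.1903 0.055 ]
capnear [0.463  0.1848 0.055 ]
good [0.5363 0.1156 0.055 ]
lane [ 0.5156 -0.0747  0.02  ]
spare [ 0.526  -0.1515  0.04  ]
trayTL [ 0.6121 -0.0289  0.012 ]
trayTR [ 0.622  -0.1934  0.012 ]
trayBL [ 0.416  -0.0401  0.012 ]
trayBR [ 0.4252 -0.1988  0.012 ]
[[-0.913  0.408 -0.   ]
 [ 0.408  0.913  0.   ]
 [ 0.     0.    -1.   ]]
cam in tool [ 0.07  -0.001 -0.159]
[[-0.     0.966  0.258]
 [ 1.     0.     0.   ]
 [ 0.     0.258 -0.966]] [[301.35635055   0.         259.07773362]
 [  0.         301.35635055 189.72557061]
 [  0.           0.           1.        ]]
```

```bash
python3 -m crank '[{"delta_pos":[0.02,-0.035,0.003],"twist":[0,0,2.1]},{"delta_pos":[0.02,-0.035,0.003],"twist":[0,0,2.1]},{"delta_pos":[0.02,-0.035,0.003],"twist":[0,0,2.1]},{"delta_pos":[0.02,-0.035,0.003],"twist":[0,0,2.1]},{"delta_pos":[0.02,-0.035,0.003],"twist":[0,0,2.1]},{"delta_pos":[0.02,-0.035,0.003],"twist":[0,0,2.1]},{"delta_pos":[0.02,-0.035,0.003],"twist":[0,0,2.1]},{"delta_pos":[0.02,-0.035,0.003],"twist":[0,0,2.1]},{"delta_pos":[0.02,-0.035,0.003],"twist":[0,0,2.1]},{"delta_pos":[0.02,-0.035,0.003],"twist":[0,0,2.1]},{"delta_pos":[0.02,-0.035,0.003],"twist":[0,0,2.1]},{"delta_pos":[0.02,-0.035,0.003],"twist":[0,0,2.1]}]' && python3 -m crank '[{"delta_pos":[0.005,-0.035,0]},{"delta_pos":[0.005,-0.03,0]},{"delta_pos":[0,0,0],"claw":0.05},{"delta_pos":[0,0,0],"claw":0.05}]'
python3 - <<'E'
from h import *
s=bot.read_state();print(s["ee_pos"],s["eef_rot"])
im=cams.read_camera("wrist");c=cams.calibration("wrist");cv2.imwrite("pics/w1.png",im)
import pickle;pickle.dump(c,open("w1.pkl","wb"))
for t in("blown_fuse_center","fuse_block","fuse_tray","good_fuse_center"):
    for d in outline_of("wrist",t):
        m=d["region"].astype(np.uint8);(cx,cy),wh,a=cv2.minAreaRect(cv2.findNonZero(m));print(t,round(d["p"],2),np.round(d["bbox"]),(cx,cy),wh,a)
E
```

```text
[0.24452991 0.54792536 0.22663015] [ 2.08374695e-01  9.78049072e-01  6.15935590e-06 -7.20570487e-06]schema error: expected keys claw, delta_pos, twist
```

View pics/w1.png

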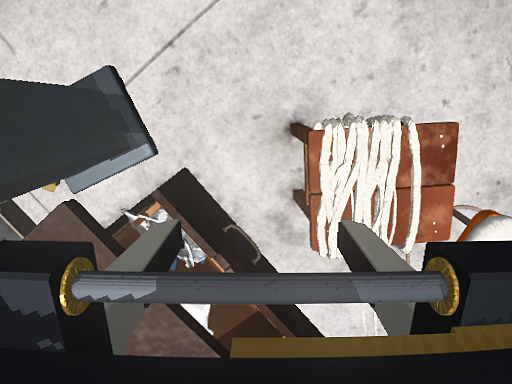

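The arm didn't move: every row needs all three keys. The wrist view shows the fingers low in the frame (rows 230 and down), so I'll view the block from a TCP set a bit further out.

```bash
python3 -m crank '[{"claw":0.05,"delta_pos":[0.02,-0.034,0.003],"twist":[0,0,2.1]},{"claw":0.05,"delta_pos":[0.02,-0.034,0.003],"twist":[0,0,2.1]},{"claw":0.05,"delta_pos":[0.02,-0.034,0.003],"twist":[0,0,2.1]},{"claw":0.05,"delta_pos":[0.02,-0.034,0.003],"twist":[0,0,2.1]},{"claw":0.05,"delta_pos":[0.02,-0.034,0.003],"twist":[0,0,2.1]},{"claw":0.05,"delta_pos":[0.02,-0.034,0.003],"twist":[0,0,2.1]},{"claw":0.05,"delta_pos":[0.02,-0.034,0.003],"twist":[0,0,2.1]},{"claw":0.05,"delta_pos":[0.02,-0.034,0.003],"twist":[0,0,2.1]},{"claw":0.05,"delta_pos":[0.02,-0.034,0.003],"twist":[0,0,2.1]},{"claw":0.05,"delta_pos":[0.02,-0.034,0.003],"twist":[0,0,2.1]},{"claw":0.05,"delta_pos":[0.02,-0.034,0.003],"twist":[0,0,2.1]},{"claw":0.05,"delta_pos":[0.02,-0.034,0.003],"twist":[0,0,2.1]}]' && python3 -m crank '[{"claw":0.05,"delta_pos":[0.028,-0.025,0],"twist":[0,0,0]},{"claw":0.05,"delta_pos":[0.028,-0.025,0],"twist":[0,0,0]},{"claw":0.05,"delta_pos":[0.028,-0.02,0],"twist":[0,0,0]},{"claw":0.05,"delta_pos":[0,0,0],"twist":[0,0,0]},{"claw":0.05,"delta_pos":[0,0,0],"twist":[0,0,0]}]'
python3 - <<'E'
from h import *
s=bot.read_state();print(s["ee_pos"],s["eef_rot"])
c=cams.calibration("wrist");im=cams.read_camera("wrist");cv2.imwrite("pics/w2.png",im)
import pickle;pickle.dump(c,open("w2.pkl","wb"))
for t in("blown_fuse_center","fuse_block","fuse_tray","good_fuse_center"):
    for d in outline_of("wrist",t):
        m=d["region"].astype(np.uint8);(cx,cy),wh,a=cv2.minAreaRect(cv2.findNonZero(m));print(t,round(d["p"],2),np.round(d["bbox"]),(cx,cy),wh,a)
E
```

```text
t: 1.85
ee_pos: [0.4852, 0.1381, 0.2631]
eef_rot: [-0.011, 1.0, 0.0, 0.0]
wrist_force: [0.1, 0.0, -0.0]
gripper_width: 0.0501
finger_force: 0.0
t: 2.27
ee_pos: [0.5692, 0.0685, 0.2616]
eef_rot: [-0.009, 1.0, 0.0, -0.001]
wrist_force: [-0.2, 0.2, -0.5]
gripper_width: 0.0501
finger_force: 0.0
[0.56916129 0.06847342 0.26163522] [-8.65551964e-03  9.99962172e-01  6.45739942e-06 -8.58256842e-04]
blown_fuse_center 0.95 [340.  90. 375. 210.] (355.68231201171875, 149.33074951171875) (22.239330291748047, 118.5945816040039) 7.3190202713012695
fuse_block 0.7 [261.  63. 389. 218.] (323.21270751953125, 139.533935546875) (119.38851928710938, 149.9253387451172) 2.7263107299804688
fuse_tray 0.84 [ 55.  46. 188. 197.] (123.181640625, 122.69277954101562) (151.1546173095703, 125.11740112304688) 84.9363784790039
fuse_tray 0.35 [ 70.  75. 109. 188.] (87.83721923828125, 129.30430603027344) (112.87095642089844, 22.178407669067383) 81.67434692382812
good_fuse_center 0.65 [282.   0. 312.  36.] (295.0137939453125, 15.639488220214844) (22.117786407470703, 36.7004508972168) 12.804265975952148
good_fuse_center 0.27 [ 56.  43. 189. 198.] (122.92948150634766, 122.88529968261719) (150.9124298095703, 124.14754486083984) 84.9759292602539
```

View pics/w2.png

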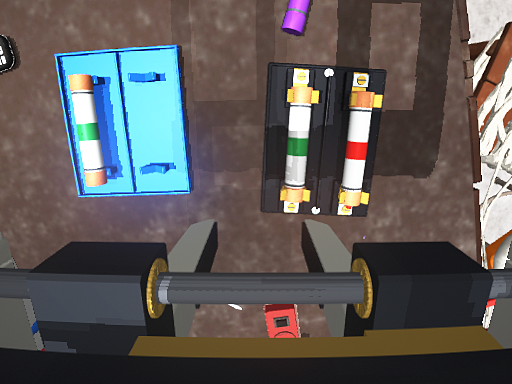

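The wrist view is clear: red band at (356,151), green band at (297,147), and the tray with corners near (55,55), (180,46), (189,191) and (79,196). The empty lane is on the right, between its saddles at (148,76) and (158,169).

```bash
cat > fit.py <<'E'
from h import *
from scipy.optimize import minimize
def rectfit(c,mask,L,W,z,x0):
    # silhouette of a thin slab, 0..z
    def poly(p):
        ca,sa=np.cos(p[2]),np.sin(p[2]);P=[]
        for zz in(0,z):
            for a,b in((1,1),(1,-1),(-1,-1),(-1,1)):
                u,v=a*L/2,b*W/2;P.append(proj(c,[p[0]+ca*u-sa*v,p[1]+sa*u+ca*v,zz]))
        return cv2.convexHull(np.array(P,np.float32))
    def cost(p):
        m=np.zeros(mask.shape,np.uint8);cv2.fillConvexPoly(m,np.round(poly(p)*16).astype(np.int32),255,cv2.LINE_AA,4)
        return np.abs(m/255.-mask).sum()/mask.sum()
    S=np.array([x0]+[np.array(x0)+d for d in np.diag([.012,.012,.05])])
    r=minimize(cost,x0,method="Nelder-Mead",options=dict(initial_simplex=S,xatol=1e-5,fatol=1e-6));return r.x,r.fun
def hull(m):
    o=np.zeros_like(m);n=cv2.connectedComponentsWithStats(m)
    i=1+np.argmax(n[2][1:,4]);cv2.fillConvexPoly(o,cv2.convexHull(cv2.findNonZero((n[1]==i).astype(np.uint8))),1);return o
E
python3 - <<'E'
from fit import *
import pickle
c=pickle.load(open("w2.pkl","rb"));im=cv2.imread("pics/w2.png");h=cv2.cvtColor(im,cv2.COLOR_BGR2HSV)
blue=cv2.inRange(h,(95,100,80),(115,255,255))//255;blue[215:]=0
t,f=rectfit(c,hull(blue),.196,.164,.012,[.52,-.115,.04]);print("tray",t,f)
ca,sa=np.cos(t[2]),np.sin(t[2])
print("lane",t[0]-sa*.038,t[1]+ca*.038,"other",t[0]+sa*.038,t[1]-ca*.038)
cams.read_camera("wrist")
d=outline_of("wrist","fuse_block")[0];b,f=rectfit(c,hull(d["region"].astype(np.uint8)),.204,.156,.014,[.54,.15,.03]);print("block",b,f)
ca,sa=np.cos(b[2]),np.sin(b[2]);print("poles",b[0]-sa*.037,b[1]+ca*.037)
red=((h[...,0]<8)|(h[...,0]>172))&(h[...,1]>150)&(h[...,2]>80);red[:120]=0;red[185:]=0;red[:,:335]=0;red[:,380:]=0
v,u=np.nonzero(red);print("red",len(u),u.mean(),v.mean(),at_z(c,u.mean(),v.mean(),.046),at_z(c,u.mean(),v.mean(),.057))
white=(h[...,1]<60)&(h[...,2]>140);g=[]
for r in list(range(112,135))+list(range(165,183)):
    q=np.nonzero(white[r,335:380])[0]+335
    if len(q)>8:g.append(at_z(c,(q.min()+q.max())/2,r,.046)[:2])
g=np.array(g);print(len(g),g.min(0),g.max(0),"slope",np.polyfit(g[:,0],g[:,1],1),g.mean(0))
m=outline_of("wrist","blown_fuse_center")[0]["region"];v,u=np.nonzero(m);print("mask",at_z(c,u.mean(),v.mean(),.046))
E
```

```text
tray [ 0.52006513 -0.11800061  0.05248943] 0.011934627367664052
lane 0.5180714496862141 -0.08005294440116728 other 0.5220588149523747 -0.15594827309954118
block [ 0.54251771  0.14769066 -0.03368107] 0.031438297950328625
poles 0.5437636712961837 0.18466967228622427
red 365 356.09589041095893 150.23561643835617 [0.54501763 0.18858445 0.046     ] [0.54366726 0.18499204 0.057     ]
41 [0.49819546 0.18718879] [0.58599249 0.19021088] slope [-0.02926638  0.20460794] [0.53928073 0.18882515]
mask [0.54297459 0.18596365 0.046     ]
```

Run:
```python
from fit import *
c=cams.calibration("top");im=cams.read_camera("top");im=cv2.imread("pics/top0.png");h=cv2.cvtColor(im,cv2.COLOR_BGR2HSV)
blue=cv2.inRange(h,(95,100,80),(115,255,255))//255;blue[:150]=0
print("tray",rectfit(c,hull(blue),.196,.164,.012,[.52,-.118,.05]))
dark=((h[...,2]<45)).astype(np.uint8);dark[:160]=0;dark[260:]=0;dark[:,:165]=0;dark[:,255:]=0
print("block",rectfit(c,hull(dark),.204,.156,.014,[.54,.148,-.03]))
red=((h[...,0]<8)|(h[...,0]>172))&(h[...,1]>150)&(h[...,2]>80);red[:195]=0;red[220:]=0;red[:,:183]=0;red[:,205:]=0
v,u=np.nonzero(red);print(len(u),at_z(c,u.mean(),v.mean(),.046),at_z(c,u.mean(),v.mean(),.057))
```

```text
tray (array([ 0.51995331, -0.11391421,  0.05020298]), np.float64(0.019036647706818347))
block (array([0.55495143, 0.20628304, 0.39563554]), np.float64(4.505667799034508))
96 [0.54507583 0.1908418  0.046     ] [0.54329902 0.18852449 0.057     ]
```

```bash
python3 -m crank '[{"claw":0.043,"delta_pos":[0.001,0.03,0],"twist":[0,0,-0.9]},{"claw":0.043,"delta_pos":[0.001,0.03,-0.01],"twist":[0,0,-0.9]},{"claw":0.043,"delta_pos":[0.001,0.03,-0.02],"twist":[0,0,-0.9]},{"claw":0.043,"delta_pos":[0.001,0.029,-0.02],"twist":[0,0,0]},{"claw":0.043,"delta_pos":[0,0,-0.036],"twist":[0,0,0]},{"claw":0.043,"delta_pos":[0,0,-0.036],"twist":[0,0,0]},{"claw":0.043,"delta_pos":[0,0,0],"twist":[0,0,0]},{"claw":0.043,"delta_pos":[0,0,0],"twist":[0,0,0]}]'
cat > look.py <<'E'
from fit import *
import sys,pickle
def look(name):
    s=bot.read_state();c=cams.calibration("wrist");im=cams.read_camera("wrist");cv2.imwrite(f"pics/{name}.png",im)
    pickle.dump(c,open(name+".pkl","wb"));return s,c,im
E
python3 - <<'E'
from look import *
s,c,im=look("w3");print(s["ee_pos"],s["eef_rot"])
h=cv2.cvtColor(im,cv2.COLOR_BGR2HSV)
red=(((h[...,0]<8)|(h[...,0]>172))&(h[...,1]>150)&(h[...,2]>80)).astype(np.uint8)
n,l,st,ce=cv2.connectedComponentsWithStats(red)
for i in range(1,n):
    if st[i,4]>150: print(st[i],ce[i],at_z(c,*ce[i],.046),at_z(c,*ce[i],.057))
E
```

```text
t: 3.38
ee_pos: [0.5704, 0.1887, 0.1387]
eef_rot: [0.013, 1.0, -0.001, -0.003]
wrist_force: [0.5, -0.3, 0.6]
gripper_width: 0.0431
finger_force: 0.0
[0.57039302 0.18871505 0.13869038] [ 1.32535947e-02  9.99908484e-01 -7.01823078e-04 -2.62175928e-03]
[244 153  30  27 774] [258.49870801 166.03875969] [0.54587615 0.18763751 0.046     ] [0.54391048 0.18772852 0.057     ]
```

View pics/w3.png

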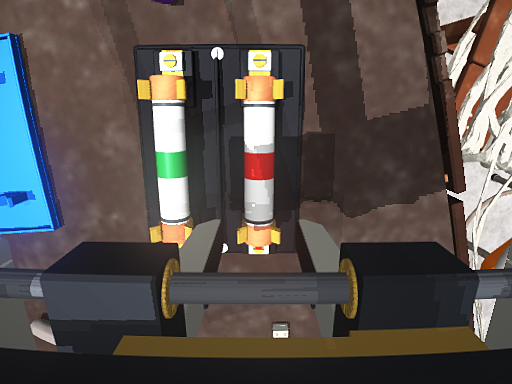

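The picture shows the fuse upright at column 258 with its band at (258,166), straddled by the fingers and parallel to them. That puts its centre at about (0.544, 0.188). Next I descend at +30 mm from centre and grip.

```bash
python3 -m crank '[{"claw":0.043,"delta_pos":[0.004,-0.001,-0.025],"twist":[0,0,0]},{"claw":0.043,"delta_pos":[0,0,-0.03],"twist":[0,0,0]},{"claw":0.043,"delta_pos":[0,0,-0.03],"twist":[0,0,0]},{"claw":0.043,"delta_pos":[0,0,-0.016],"twist":[0,0,0]},{"claw":0.043,"delta_pos":[0,0,0],"twist":[0,0,0]},{"claw":0.043,"delta_pos":[0,0,0],"twist":[0,0,0]}]' 50 && python3 -m crank '[{"claw":0.02,"delta_pos":[0,0,0],"twist":[0,0,0]},{"claw":0.01,"delta_pos":[0,0,0],"twist":[0,0,0]},{"claw":0.01,"delta_pos":[0,0,0],"twist":[0,0,0]},{"claw":0.01,"delta_pos":[0,0,0],"twist":[0,0,0]},{"claw":0.01,"delta_pos":[0,0,0],"twist":[0,0,0]}]' 50
```

```text
t: 3.93
ee_pos: [0.578, 0.1879, 0.042]
eef_rot: [0.014, 1.0, 0.0, 0.001]
wrist_force: [-0.5, -0.2, 1.1]
gripper_width: 0.043
finger_force: 0.0
t: 4.35
ee_pos: [0.5782, 0.1881, 0.042]
eef_rot: [0.014, 1.0, 0.0, 0.002]
wrist_force: [0.4, -1.2, 6.5]
gripper_width: 0.0239
finger_force: 50.0
```

```bash
python3 -m crank '[{"claw":0.01,"delta_pos":[0,0,0.0025],"twist":[0,-1.2,0]},{"claw":0.01,"delta_pos":[0,0,0.0025],"twist":[0,-1.2,0]},{"claw":0.01,"delta_pos":[0,0,0.0025],"twist":[0,-1.2,0]},{"claw":0.01,"delta_pos":[0,0,0.0025],"twist":[0,-1.2,0]},{"claw":0.01,"delta_pos":[0,0,0.0025],"twist":[0,-1.2,0]},{"claw":0.01,"delta_pos":[0,0,0.0025],"twist":[0,-1.2,0]},{"claw":0.01,"delta_pos":[0,0,0.0015],"twist":[0,-1.2,0]},{"claw":0.01,"delta_pos":[0,0,0],"twist":[0,0,0]},{"claw":0.01,"delta_pos":[0,0,0],"twist":[0,0,0]}]' 55
python3 - <<'E'
from look import *
s,c,im=look("w4");print(s["ee_pos"],s["wrist_force"],s["wrist_torque"]);im=cams.read_camera("scene");cv2.imwrite("pics/s4.png",cv2.resize(im[130:250,140:290],None,fx=5,fy=5,interpolation=cv2.INTER_CUBIC))
E
```

```text
t: 5.1
ee_pos: [0.5754, 0.1881, 0.0569]
eef_rot: [0.013, 0.997, 0.001, 0.073]
wrist_force: [-7.8, 0.7, -1.2]
gripper_width: 0.0238
finger_force: 55.0
[0.57536536 0.18807914 0.05688762] [-7.78949371  0.67118603 -1.18781807] [0.08807041 1.34911576 0.05218351]
```

View pics/s4.png

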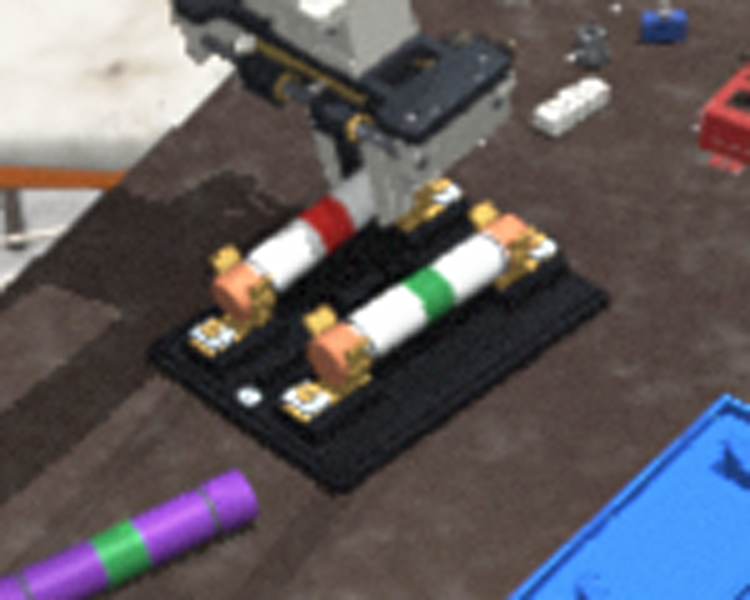

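Far end is up (its clip at about 430,205 in the crop is empty) and the near cap is still in its clip. I'll hold, let it rest, shift to the near end keeping the tilt, and regrip.

```bash
python3 -m crank '[{"claw":0.01,"delta_pos":[0,0,0],"twist":[0,0,0]},{"claw":0.01,"delta_pos":[0,0,0],"twist":[0,0,0]},{"claw":0.01,"delta_pos":[0,0,0],"twist":[0,0,0]},{"claw":0.01,"delta_pos":[0,0,0],"twist":[0,0,0]},{"claw":0.03,"delta_pos":[0,0,0],"twist":[0,0,0]},{"claw":0.043,"delta_pos":[0,0,0],"twist":[0,0,0]},{"claw":0.043,"delta_pos":[0,0,0],"twist":[0,0,0]}]' && python3 -m crank '[{"claw":0.043,"delta_pos":[-0.022,0.001,-0.004],"twist":[0,0,0]},{"claw":0.043,"delta_pos":[-0.022,0.001,-0.005],"twist":[0,0,0]},{"claw":0.043,"delta_pos":[-0.02,0,-0.004],"twist":[0,0,0]},{"claw":0.043,"delta_pos":[0,0,0],"twist":[0,0,0]},{"claw":0.043,"delta_pos":[0,0,0],"twist":[0,0,0]}]'
python3 - <<'E'
from look import *
s,c,im=look("w5");print(s["ee_pos"],s["eef_rot"]);cv2.imwrite("pics/s5.png",cv2.resize(cams.read_camera("scene")[130:250,140:290],None,fx=5,fy=5,interpolation=cv2.INTER_CUBIC))
E
```

```text
t: 5.78
ee_pos: [0.5781, 0.1882, 0.0581]
eef_rot: [0.013, 0.997, 0.001, 0.075]
wrist_force: [0.5, 0.0, 0.8]
gripper_width: 0.039
finger_force: 0.0
t: 6.2
ee_pos: [0.5127, 0.1901, 0.0438]
eef_rot: [0.013, 0.997, 0.001, 0.074]
wrist_force: [0.7, 0.0, 1.7]
gripper_width: 0.043
finger_force: 0.0
[0.51265511 0.19008897 0.04377404] [0.01318882 0.99716782 0.00111636 0.07403477]
```

View pics/s5.png

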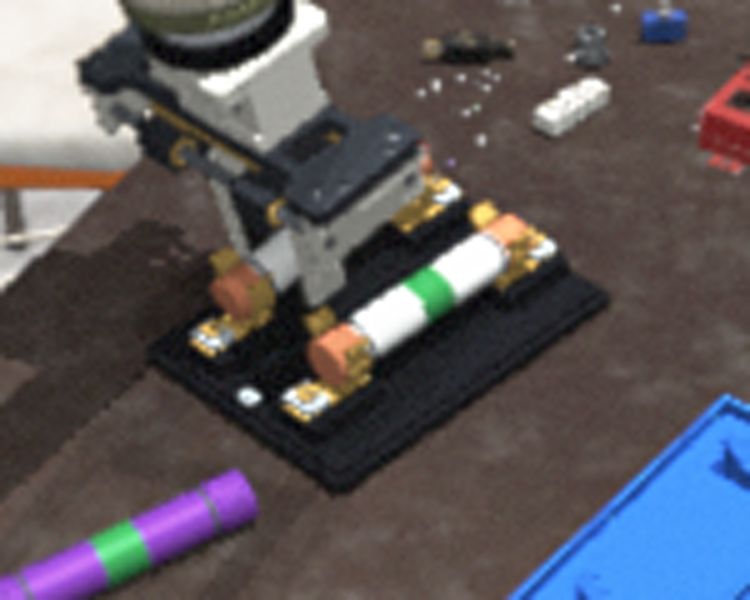

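The far end rests raised (pin at 425,160) and the near cap is still clipped. Now I grip and free the near end.

```bash
python3 -m crank '[{"claw":0.02,"delta_pos":[0,0,0],"twist":[0,0,0]},{"claw":0.01,"delta_pos":[0,0,0],"twist":[0,0,0]},{"claw":0.01,"delta_pos":[0,0,0],"twist":[0,0,0]},{"claw":0.01,"delta_pos":[0,0,0],"twist":[0,0,0]}]' 55 && python3 -m crank '[{"claw":0.01,"delta_pos":[0,0,0.0025],"twist":[0,1.2,0]},{"claw":0.01,"delta_pos":[0,0,0.0025],"twist":[0,1.2,0]},{"claw":0.01,"delta_pos":[0,0,0.0025],"twist":[0,1.2,0]},{"claw":0.01,"delta_pos":[0,0,0.0025],"twist":[0,1.2,0]},{"claw":0.01,"delta_pos":[0,0,0.0025],"twist":[0,1.2,0]},{"claw":0.01,"delta_pos":[0,0,0.0025],"twist":[0,1.2,0]},{"claw":0.01,"delta_pos":[0,0,0.003],"twist":[0,1.2,0]},{"claw":0.01,"delta_pos":[0,0,0.001],"twist":[0,0,0]},{"claw":0.01,"delta_pos":[0,0,0],"twist":[0,0,0]}]' 55
python3 - <<'E'
from look import *
s,c,im=look("w6");print(s["ee_pos"],s["eef_rot"]);cv2.imwrite("pics/s6.png",cv2.resize(cams.read_camera("scene")[130:250,140:290],None,fx=5,fy=5,interpolation=cv2.INTER_CUBIC))
E
```

```text
t: 6.63
ee_pos: [0.5132, 0.1898, 0.0434]
eef_rot: [0.014, 0.997, 0.001, 0.074]
wrist_force: [1.0, -1.5, 0.4]
gripper_width: 0.0238
finger_force: 55.0
t: 7.38
ee_pos: [0.5129, 0.1898, 0.062]
eef_rot: [0.014, 1.0, -0.0, 0.0]
wrist_force: [0.2, -0.2, -1.5]
gripper_width: 0.0237
finger_force: 55.0
[0.51286342 0.18980504 0.06198234] [ 1.36995029e-02  9.99906139e-01 -6.77163187e-05  1.78800118e-04]
```

View pics/s6.png

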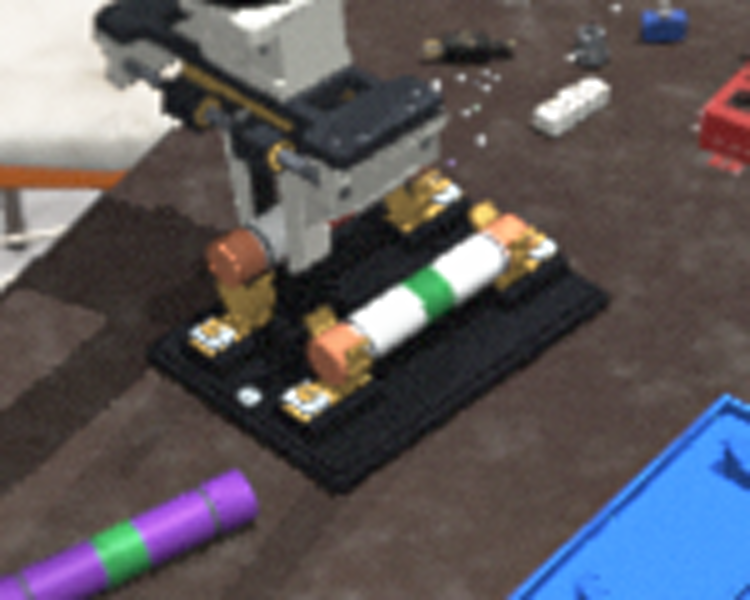

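Both ends are free and the fuse is held level (near cap at 237,257, above its clip). Next I lift it, carry it over and look.

```bash
python3 -m crank '[{"claw":0.01,"delta_pos":[0,0,0.012],"twist":[0,0,0]},{"claw":0.01,"delta_pos":[0,0,0.022],"twist":[0,0,0]},{"claw":0.01,"delta_pos":[0,0,0.026],"twist":[0,0,0]},{"claw":0.01,"delta_pos":[0,0,0.022],"twist":[0,0,0]},{"claw":0.01,"delta_pos":[0,0,0.012],"twist":[0,0,0]},{"claw":0.01,"delta_pos":[-0.002,-0.015,0],"twist":[0,0,0]}]' && python3 -m crank '[{"claw":0.01,"delta_pos":[-0.003,-0.025,0],"twist":[0,0,0.5]},{"claw":0.01,"delta_pos":[-0.003,-0.027,0],"twist":[0,0,0.5]},{"claw":0.01,"delta_pos":[-0.003,-0.027,0],"twist":[0,0,0.5]},{"claw":0.01,"delta_pos":[-0.003,-0.027,0],"twist":[0,0,0.5]},{"claw":0.01,"delta_pos":[-0.003,-0.027,0],"twist":[0,0,0.5]},{"claw":0.01,"delta_pos":[-0.003,-0.027,0],"twist":[0,0,0.5]},{"claw":0.01,"delta_pos":[-0.003,-0.027,0],"twist":[0,0,0.5]},{"claw":0.01,"delta_pos":[-0.002,-0.027,0],"twist":[0,0,0.5]},{"claw":0.01,"delta_pos":[-0.001,-0.025,0],"twist":[0,0,0.5]},{"claw":0.01,"delta_pos":[0,-0.016,0],"twist":[0,0,0]},{"claw":0.01,"delta_pos":[0,0,0],"twist":[0,0,0]},{"claw":0.01,"delta_pos":[0,0,0],"twist":[0,0,0]}]'
python3 - <<'E'
from look import *
s,c,im=look("w7");print(s["ee_pos"],s["eef_rot"],s["wrist_force"])
for d in outline_of("wrist","blown_fuse_center"): print(d["p"],d["bbox"])
print("predicted end", [proj(c,s["ee_pos"]+np.array([-.039,0.00,.006+z])).round(1) for z in(0,.013,-.0)])
cv2.imwrite("pics/t7.png",cams.read_camera("top"))
E
```

```text
t: 7.98
ee_pos: [0.5128, 0.1771, 0.1608]
eef_rot: [0.013, 1.0, 0.001, 0.004]
wrist_force: [0.5, -0.2, -1.8]
gripper_width: 0.0238
finger_force: 55.0
t: 8.98
ee_pos: [0.4862, -0.0806, 0.1561]
eef_rot: [-0.025, 1.0, 0.0, -0.0]
wrist_force: [0.0, 0.2, -1.9]
gripper_width: 0.0238
finger_force: 55.0
[ 0.48623154 -0.08056273  0.15612843] [-2.47175333e-02  9.99694470e-01  9.58643089e-05 -3.64335352e-05] [ 0.02787941  0.16034205 -1.94334685]
0.65 [231.2, 160.7, 290.0, 337.8]
predicted end [array([265. , 172.4]), array([265.5, 177.9]), array([265. , 172.4])]
```

View pics/w7.png

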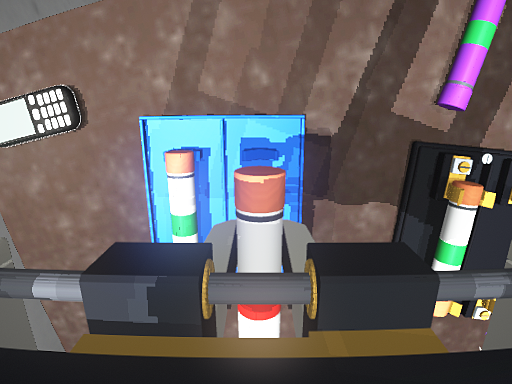

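The fuse is level in the grip and pointing along the lane, with its end cap at (260,190) and its band at (260,310). The tray's near corners are at about (140,117) and (305,116). I'll check the tray pose with this closer view.

Run:
```python
from look import *
c=pickle.load(open("w7.pkl","rb"));im=cv2.imread("pics/w7.png")
print("corners",at_z(c,140,117,.012),at_z(c,305,116,.012))
h=cv2.cvtColor(im,cv2.COLOR_BGR2HSV)
b=cv2.inRange(h,(95,100,80),(115,255,255))
# left & right outer edges by row, near edge by column
def line(P): P=np.array(P);return np.polyfit(P[:,0],P[:,1],1)
R=[];L=[]
for r in range(125,205,4):
    q=np.nonzero(b[r,120:330])[0]+120;L.append(at_z(c,q.min(),r,.012)[:2]);R.append(at_z(c,q.max()+1,r,.012)[:2])
N=[at_z(c,u,np.nonzero(b[90:,u])[0].min()+90,.012)[:2] for u in range(150,296,6)]
for n,P in("L",L),("R",R): k=line(P);print(n,k,"y at .52:",np.polyval(k,.52),np.std(np.polyval(k,np.array(P)[:,0])-np.array(P)[:,1]))
P=np.array(N)[:,::-1];k=np.polyfit(P[:,0],P[:,1],1);print("near edge slope",k,"x at y=-.085",np.polyval(k,-.085))
# held fuse axis from orange/white columns at rows 190..205 (cap) & 225..240 (body)
s=c["extrinsics"]
for r in range(185,205,6):
    q=[u for u in range(225,295) if not(95<h[r,u,0]<115 and h[r,u,1]>100)];print(r,min(q),max(q),at_z(c,(min(q)+max(q)+1)/2,r,.162))
```

```text
corners [ 0.42781387 -0.20291001  0.012     ] [ 0.41952121 -0.03977554  0.012     ]
L [ 0.03551981 -0.21739345] y at .52: -0.19892314916003803 0.0012217149263335227
R [ 0.05458129 -0.06256527] y at .52: -0.034182998281269986 0.0003115014646160703
near edge slope [-0.05200376  0.41641483] x at y=-.085 0.42083514752169865
185 225 285 [ 0.45423321 -0.08517907  0.162     ]
191 228 285 [ 0.45744985 -0.08423984  0.162     ]
197 229 284 [ 0.46073986 -0.08408438  0.162     ]
203 226 284 [ 0.46410504 -0.08472539  0.162     ]
```

```bash
python3 -m crank '[{"claw":0.01,"delta_pos":[0.001,0.0005,-0.012],"twist":[0,0,0.1]},{"claw":0.01,"delta_pos":[0,0,-0.024],"twist":[0,0,0]},{"claw":0.01,"delta_pos":[0,0,-0.024],"twist":[0,0,0]},{"claw":0.01,"delta_pos":[0,0,-0.022],"twist":[0,0,0]},{"claw":0.01,"delta_pos":[0,0,-0.018],"twist":[0,0,0]},{"claw":0.01,"delta_pos":[0,0,-0.012],"twist":[0,0,0]},{"claw":0.01,"delta_pos":[0,0,-0.006],"twist":[0,0,0]},{"claw":0.01,"delta_pos":[0,0,0],"twist":[0,0,0]},{"claw":0.01,"delta_pos":[0,0,0],"twist":[0,0,0]}]'
```

```text
t: 9.88
ee_pos: [0.4878, -0.0794, 0.0384]
eef_rot: [-0.027, 1.0, -0.0, 0.0]
wrist_force: [0.4, -0.4, -2.0]
gripper_width: 0.0237
finger_force: 55.0
```

```bash
python3 -m crank '[{"claw":0.01,"delta_pos":[0,-0.0004,-0.003],"twist":[0,0,0]},{"claw":0.01,"delta_pos":[0,0,-0.003],"twist":[0,0,0]},{"claw":0.01,"delta_pos":[0,0,-0.001],"twist":[0,0,0]},{"claw":0.01,"delta_pos":[0,0,0],"twist":[0,0,0]}]'
```

```text
t: 10.22
ee_pos: [0.4877, -0.0801, 0.0313]
eef_rot: [-0.027, 1.0, -0.0, 0.0]
wrist_force: [-0.2, -1.1, -3.0]
gripper_width: 0.0234
finger_force: 55.0
```

```bash
python3 -m crank '[{"claw":0.01,"delta_pos":[0,0,-0.0015],"twist":[0,0,0]},{"claw":0.01,"delta_pos":[0,0,-0.0015],"twist":[0,0,0]},{"claw":0.01,"delta_pos":[0,0,0],"twist":[0,0,0]}]'
```

```text
t: 10.47
ee_pos: [0.4874, -0.08, 0.0279]
eef_rot: [-0.027, 1.0, 0.0, -0.0]
wrist_force: [-0.7, -0.6, -1.7]
gripper_width: 0.0238
finger_force: 55.0
```

```bash
python3 -m crank '[{"claw":0.01,"delta_pos":[0,0,-0.001],"twist":[0,0,0]},{"claw":0.01,"delta_pos":[0,0,-0.001],"twist":[0,0,0]},{"claw":0.01,"delta_pos":[0,0,0],"twist":[0,0,0]}]'
python3 - <<'E'
from look import *
s=bot.read_state();print(s["wrist_force"],s["wrist_torque"])
E
```

```text
t: 10.72
ee_pos: [0.4876, -0.0799, 0.0261]
eef_rot: [-0.027, 1.0, 0.0, 0.0]
wrist_force: [-0.0, 0.9, -1.8]
gripper_width: 0.024
finger_force: 55.0
[-1.67201337e-03  9.06546855e-01 -1.84913893e+00] [ 0.02940267  0.00055255 -0.00651425]
```

```bash
python3 -m crank '[{"claw":0.01,"delta_pos":[0,0,-0.001],"twist":[0,0,0]},{"claw":0.01,"delta_pos":[0,0,-0.001],"twist":[0,0,0]},{"claw":0.01,"delta_pos":[0,0,0],"twist":[0,0,0]}]'
python3 - <<'E'
from look import *
s=bot.read_state();print(s["wrist_force"],s["wrist_torque"])
look("w8");cv2.imwrite("pics/s8.png",cv2.resize(cams.read_camera("scene")[190:300,230:380],None,fx=5,fy=5,interpolation=cv2.INTER_CUBIC))
E
```

```text
t: 10.97
ee_pos: [0.4879, -0.0798, 0.0255]
eef_rot: [-0.027, 1.0, 0.0, 0.0]
wrist_force: [-7.0, 3.2, 13.3]
gripper_width: 0.0238
finger_force: 55.0
[-6.98858323  3.16300874 13.26223195] [0.6139087  1.29778468 0.10002696]
```

View pics/s8.png

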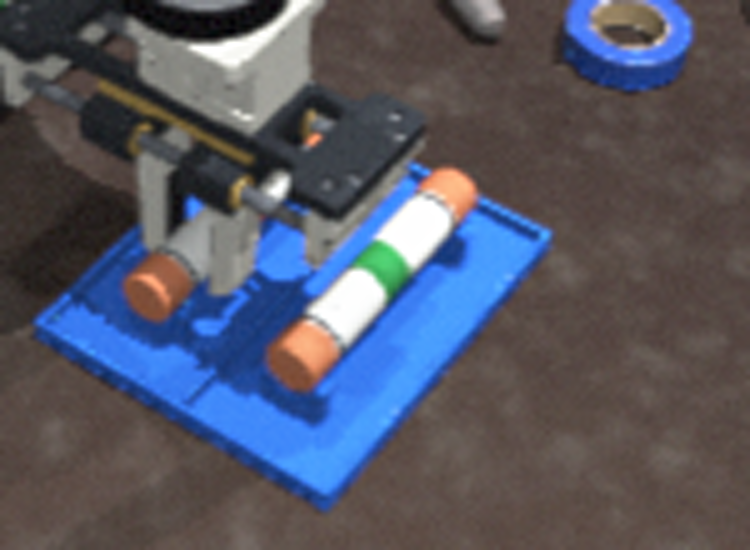

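Contact is made (+13 N), with the fuse in the lane and its cap at (160,288) level with the spare's. Releasing.

```bash
python3 -m crank '[{"claw":0.028,"delta_pos":[0,0,0],"twist":[0,0,0]},{"claw":0.036,"delta_pos":[0,0,0],"twist":[0,0,0]},{"claw":0.043,"delta_pos":[0,0,0],"twist":[0,0,0]},{"claw":0.043,"delta_pos":[0,0,0],"twist":[0,0,0]},{"claw":0.043,"delta_pos":[0,0,0.015],"twist":[0,0,0]},{"claw":0.043,"delta_pos":[0,0,0.03],"twist":[0,0,0]},{"claw":0.043,"delta_pos":[0,0,0.04],"twist":[0,0,0]},{"claw":0.043,"delta_pos":[0.02,0,0.03],"twist":[0,0,0]},{"claw":0.043,"delta_pos":[0.035,0,0.015],"twist":[0,0,0]},{"claw":0.043,"delta_pos":[0.035,0,0],"twist":[0,0,0]},{"claw":0.043,"delta_pos":[0,0,0],"twist":[0,0,0]},{"claw":0.043,"delta_pos":[0,0,0],"twist":[0,0,0]}]'
python3 - <<'E'
from look import *
s,c,im=look("w9");h=cv2.cvtColor(im,cv2.COLOR_BGR2HSV)
red=(((h[...,0]<8)|(h[...,0]>172))&(h[...,1]>150)&(h[...,2]>80)).astype(np.uint8)
n,l,st,ce=cv2.connectedComponentsWithStats(red)
for i in range(1,n):
    if st[i,4]>100: print(st[i],ce[i],at_z(c,*ce[i],.033),at_z(c,*ce[i],.044))
E
```

```text
t: 12.07
ee_pos: [0.5781, -0.0799, 0.1527]
eef_rot: [-0.027, 1.0, 0.0, -0.001]
wrist_force: [-0.6, 0.4, -0.6]
gripper_width: 0.0432
finger_force: 0.0
[251 109  28  25 624] [264.60096154 120.59775641] [ 0.51691067 -0.07926704  0.033     ] [ 0.51656504 -0.07948827  0.044     ]
```

View pics/w9.png

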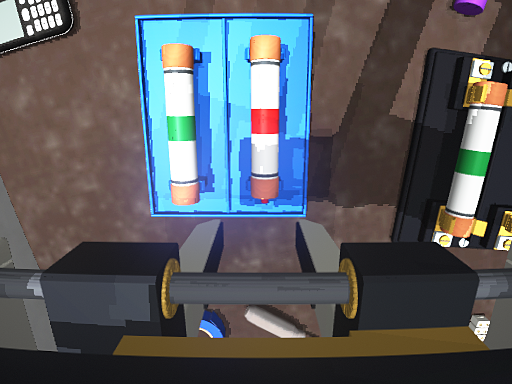

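The fuse lies in the free lane, parallel to the spare, with its band at (265,121), which is within about 2 mm of the lane centre. The good and spare fuses are in place and nothing is touching the robot.

```bash
python3 -c "
from workcell import job;print(job.sign_off())"
```

```text
the job is handed in; nothing more can be done
None
```

The blown fuse was freed one end at a time, laid in the empty tray lane about 2 mm from its centre by my last camera check, and released; the job is handed in, but sign-off gave no verdict.

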